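Peel the empty pendant tray off its nest

TASK

Slide the case's orange cover fully open, then peel the clinging grey tray off the black one by its yellow tab: raise that corner first, tilting the tray about 15 degrees while the opposite corner still rests, and leave the black tray in the case. Carry the grey tray over the round white wheel and finish still holding it there by the tab: level, still, centred, some 15 cm above the bench. Leave the mug, bowl and jar alone.

Things in the scene. Friction and masses are not known exactly. Their poses are not given: they have to be found in the camera images.
- case: Fixed plywood case, 150 (x) by 352 (y) mm; origin: centre of its underside, x roughly away from the robot, y to its left. Long walls (inner faces x = +-67 mm) 66 mm high, with aluminium strips outside to 74 mm (x = +-79); end walls (outer faces y = +-176, 8 thick) 34 mm high, divider (y = 0) 30. Floor 6 mm. The stack lies in the -y bay (centre y = -86); the other bay is empty.
- cover (a joint): Slide of the flat orange cover, 148 (x) by 172 (y) by 6 mm, underside 66 mm above the bench. 0: fully over the tray bay; starts up to 45 mm open. Grows along the case's +y to the stop at 0.172 m: fully open, over the empty bay. Sliding takes about 2 N; it stays where left.
- cover_grip (a point): Middle of the dark wooden grip bar, on the cover's centre, 86 mm above the bench. The bar is 60 mm long (case x), 12 mm thick (case y) and stands 24 mm up from the cover's top: 72 to 96 mm above the bench.
- stack: Black formed tray with pendants (the rest of the nest), 0.45 kg, loose in the bay with 3 to 4 mm of play. Origin: centre of its underside; axes as the case's. Flange 126 (x) by 156 (y) mm, top 33 mm above the origin, 39 above the bench. Spring pads inside it, 35 mm either side of its middle in x, pinch the grey tray: it clings with about 3 N until some 12 mm out.
- tray: Grey formed tray on top, 70 g. Origin: centre of its underside, at first 21 mm above the bench; axes as the stack's, z up. Pan 92 by 122 mm outside, 18 mm deep, 4 mm of play all round in the black tray; flange 126 (x) by 156 (y) by 3 mm, its underside 18 mm above the origin, lies on the black flange. Yellow tab near the (+x, -y) corner.
- tray_tab (a point): Middle of the upright yellow tab, (40, -70, 31) mm from the grey tray's origin; at first 52 mm above the bench. Tab 22 mm long (x), 10 thick (y), 20 tall: from the flange's top at 42 mm to 62 mm above the bench. Pinch it across its thickness (case y). With the cover open nothing above 42 mm stands within 25 mm of it.
- tray_heel (a point): Corner of the grey tray's flange opposite the tab, on the underside: (-63, 78, 18) mm from the tray's origin. Tilting the tray up about its -x flange edge keeps it resting.
- wheel: Fixed round aluminium wheel with a white top, 160 mm across and about 32 mm high, to the robot's right. Origin: centre of its underside.
- mug: Terracotta mug, 76 mm across, 85 mm high, loose; leave alone. Origin: centre of its underside.
- bowl: Small green bowl, 90 mm across, 45 mm high, loose; leave alone. Origin: centre of its underside.
- jar: Amber glass jar with white cap and label, 66 mm across, 90 mm high, loose; leave alone. Origin: centre of its underside.
There are look-alikes about, which are no part of the job. What is shaped like the tray but pink or purple is not meant. What is shaped like the wheel but red is not meant.

How it is judged:
By the outcome, as a careful person would: the job done as asked, in the order asked, and still so for the second after the job is handed in, while the arm keeps its last pose, push and grip.
It also fails if it takes over 59 s, if anything falls off the work surface, if the arm or the gripper's body presses on something with over 40 N, if the wrist force passes 120 N, or if a joint passes its speed limit or range.

ROBOT

A 6-joint arm with a two-finger parallel gripper is mounted at the origin on the work surface. World frame = base frame: x ahead of the robot, y to its left, z up, the work surface at z = 0. Lengths are in m, angles in rad, forces in N, time in s.
With the tool pointing down it reaches from about 0.3 to 0.95 m from the base axis. Payload 3.1 kg.
Tool frame: the origin (TCP) lies on the centre line of the jaws, within the pads' length; the fingertips stand 8 mm ahead of it and the grasp point (between the pads) lies 11 mm behind it; z points along the fingers, y is the line along which they close (so a half turn about z gives the same grasp; the last joint's range is limited). The gripper opens to 85 mm and grips with 20 to 120 N. Pads are 22 mm wide; open, the fingers measure 114 mm over their backs; the gripper's body (76 mm by 85 mm) begins 54 mm behind the grasp point. The pads swing forward as they close: fully open they stand 13 mm farther back than shut.
Start: joints at [-1.259, 0.308, 1.634, -0, 1.2, -0.07], TCP at [0.233, -0.58, 0.239] pointing down, gripper open.
Joint ranges: [-3.06, 3.06], [-0.79, 1.96], [0.05, 2.63], [-1.19, 4.34], [0.05, 2.64], [-2.94, 2.94]. Speed limits (rad/s): [2.79, 2.79, 3.14, 3.14, 3.14, 3.14].

INTERFACE

Orientations are given as [roll, pitch, yaw] about the fixed x, y, z axes, in that order (R = Rz(yaw) Ry(pitch) Rx(roll)).
In Python, from rig import env gives the robot as it stands. The module is installed in compiled form; this text tells all that it offers.
- The arm moves only by the shell command python3 -m handwheel 'ROWS' [FORCE]. ROWS is JSON, one flat list of numbers, 7 for each row, row after row: the turn, a rotation vector about the tool's x, y, z in degrees, then the shift along the tool's x, y, z in cm, then the opening, from 0 (shut) to 1 (fully open). In form: [wx, wy, wz, dx, dy, dz, grip, wx, wy, wz, dx, dy, dz, grip, ...]. A call has 1 to 10 rows; each row is the pose to reach, as a shift and turn from the pose commanded when the call began, along the tool's axes at that moment; what a row does not reach only later rows make up. A row lasts 1/12 s, in which the tool goes at most 41.7 mm and 7.16 degrees, less where a joint would pass 70% of its speed; a pose out of reach is approached as far as the arm can. A call with a gripper value outside its range is refused whole. The fingers move at their own pace and stop on an object; FORCE is the grip in N (left out, the last holds). Time passes only in rows, so rows that repeat a pose let the fingers close. It gives the time, the measured TCP pose, the force, the opening and the grip force at its end, in the units of the state.
- env.observe(): the state, without advancing time (a new reading comes with each control period).
- env.snapshot(name): name is "side" or "top" or "wrist"; returns the picture (400x640x3 uint8, red, green, blue); there is no depth.
- env.get_calibration(name): a dict with "K" (3x3 intrinsics, pixels), "view" (4x4, takes a point from world to camera coordinates). Camera axes: x right, y down, z forward; pixel columns grow to the right and rows downward; lengths in m; the calibration is good to about 2 mm. A picture is of the moment at which its call begins: read the wrist's pose just before it. get_calibration takes no time and is no camera call; for the wrist camera it gives the pose at the moment of the call.
- env.sign_off(): hands the job in; it is judged then, once.
Trained networks look in the newest picture that a camera, given by its name, has taken for a name from the list of things; names that differ only in an ending like _2 or _b are one class to them, and where a whole thing is asked for, a point or a joint stands for the part that bears it (a point fixed in the world has none). Each returns a list of dicts, best first, with "score" (0 to 1); they miss things now and then, are a little off and sometimes report something else, mostly with a low value. They report only what shows in the picture. A call takes as long as a camera call. They do not tell look-alikes from the thing itself.
- env.spot_in(label, camera): "extent" ([centre column, centre row, width, height] as shares, 0 to 1, of the picture: columns of its width, rows of its height, round what is visible of it).
The state is a dict: "clock": time; "qpos": joint angles; "dq": joint speeds; "joint_torque": joint torques, N m; "tcp_pos": TCP position; "eef_rot": TCP orientation; "force": force on the tool from outside, world axes, zero at the start; "torque": the same for the moment, N m; "width": finger opening in m; "gripper_force": force on a finger pad.
Only numpy, scipy, OpenCV 4.12 (cv2) and the standard library are available. Lean on these libraries where they do the work, as an engineer would, in place of code of your own. Each camera call takes 0.05 s, during which the arm holds its last target. There are 200 camera calls.

## Working session

There is one attempt and no reset: what is moved stays moved. The work goes in short steps, Python scripts to look and compute and a shell command to move; the robot and the scene stay as the last step left them, time stands still between calls to the robot, and variables do not carry over. Pictures are saved under pics/ and viewed, at most 10 in all, crops included, and the job is handed in when it is done.

```bash
mkdir -p pics; cat > h.py <<'E'
import numpy as np, cv2
from rig import env
from scipy.spatial.transform import Rotation as R
def snap(n,f):
    im=env.snapshot(n); cv2.imwrite('pics/'+f,im[:,:,::-1]); return im
def ray(cam,u,v,z):
    c=env.get_calibration(cam);K=np.array(c['K']);V=np.array(c['view'])
    d=V[:3,:3].T@np.linalg.solve(K,[u,v,1]);o=-V[:3,:3].T@V[:3,3]
    return o+d*(z-o[2])/d[2]
def proj(cam,p):
    c=env.get_calibration(cam);K=np.array(c['K']);V=np.array(c['view'])
    q=K@(V[:3,:3]@np.array(p)+V[:3,3]);return q[:2]/q[2]
E
python3 - <<'E'
from h import *
np.set_printoptions(precision=3,suppress=True)
a=snap('top','top0.png');b=snap('side','side0.png')
o=env.observe();print({k:np.round(v,3) for k,v in o.items()})
for c in ('top','side'):
  cal=env.get_calibration(c);V=np.array(cal['view']);print(c,-V[:3,:3].T@V[:3,3],V[2,:3])
  for l in ['case','cover_grip','cover','tray_tab','tray','stack','wheel','mug','bowl','jar']:
    for r in env.spot_in(l,c)[:3]:
        e=np.array(r['extent'])*[640,400,640,400];print(c,l,round(r['score'],2),e.round(0))
E
```

```text
{'clock': np.float64(0.1), 'qpos': array([-1.259,  0.309,  1.635,  0.   ,  1.2  , -0.07 ]), 'dq': array([-0.001, -0.001, -0.001, -0.001, -0.001, -0.   ]), 'joint_torque': array([ -0.001, -41.641, -27.765,  -0.   ,   0.004,  -0.   ]), 'tcp_pos': array([ 0.233, -0.579,  0.238]), 'eef_rot': array([-3.139, -0.   ,  0.382]), 'force': array([-0.143, -0.004, -0.021]), 'torque': array([ 0.023,  0.018, -0.042]), 'gripper_force': np.float64(0.0), 'width': np.float64(0.085)}
top [ 0.243 -0.064  1.503] [ 0.205  0.009 -0.979]
top case 0.84 [260. 209. 120.  72.]
top cover_grip 0.78 [277. 205.  63.  58.]
top cover 0.77 [278. 206.  63.  55.]
top tray_tab 0.97 [300. 130.  63.  55.]
top tray_tab 0.82 [218. 293.  61.  65.]
top tray_tab 0.73 [309. 203.  10.  36.]
top tray 0.98 [305. 128.  58.  54.]
top tray 0.74 [311. 201.  12.  38.]
top tray 0.72 [219. 293.  63.  62.]
top wheel 0.97 [410. 288.  52.  53.]
top wheel 0.77 [390. 226.  52.  51.]
top mug 0.84 [369. 146.  25.  32.]
top mug 0.25 [259. 209. 120.  71.]
top bowl 0.74 [425. 161.  26.  30.]
top jar 0.76 [339. 272.  20.  22.]
side [ 0.345 -0.672  0.817] [ 0.223  0.621 -0.751]
side case 0.57 [290. 163. 115. 115.]
side cover_grip 0.93 [296. 166.  75.  59.]
side cover_grip 0.19 [312. 194.  43.  31.]
side cover 0.87 [295. 166.  75.  57.]
side tray_tab 0.84 [184. 154.  66.  50.]
side tray_tab 0.71 [312. 193.  49.  30.]
side tray_tab 0.71 [396. 174.  61.  52.]
side tray 0.89 [184. 153.  71.  48.]
side tray 0.86 [312. 193.  49.  29.]
side tray 0.6 [398. 172.  54.  46.]
side stack 0.53 [316. 198.  20.   4.]
side wheel 0.85 [321. 296.  77.  68.]
side wheel 0.56 [234. 347.  87.  90.]
side mug 0.85 [417. 234.  47.  44.]
side bowl 0.77 [433. 306.  45.  38.]
side jar 0.62 [235. 247.  28.  43.]
```

```bash
python3 -c "
import cv2
a=cv2.imread('pics/top0.png')[90:330,180:460];b=cv2.imread('pics/side0.png')[100:400,130:480]
cv2.imwrite('pics/topc.png',cv2.resize(a,None,fx=2.5,fy=2.5,interpolation=cv2.INTER_CUBIC))
cv2.imwrite('pics/sidec.png',cv2.resize(b,None,fx=2,fy=2,interpolation=cv2.INTER_CUBIC))"
```

```text
(no output)
```

View pics/topc.png

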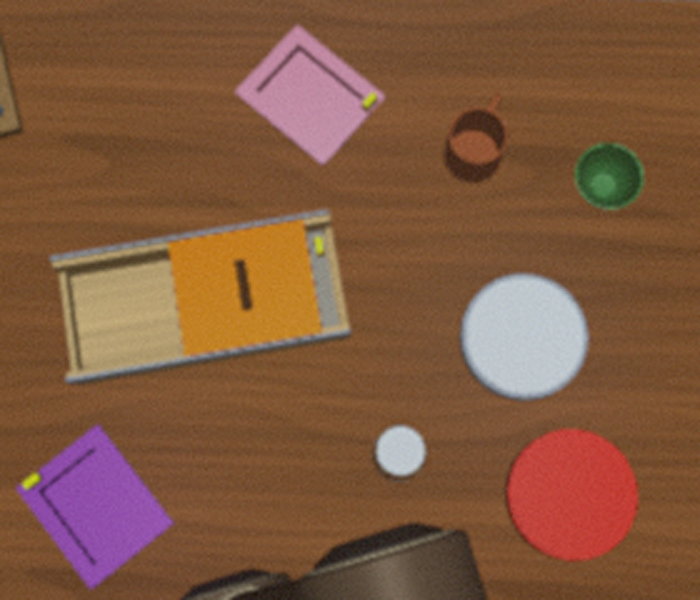

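View pics/sidec.png

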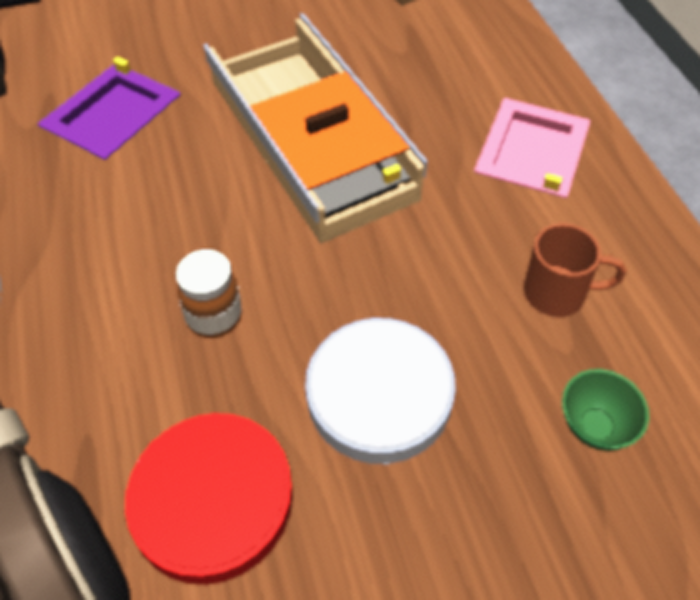

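The top picture shows three trays with a yellow tab:
- Grey tray in the case under the orange cover, tab at about (307,188).
- Pink tray, tab at about (328,130).
- Purple tray, tab at about (192,282).

There are two wheels: white at (390,225) and red at (409,288). I choose the grey tray in the case and the white wheel. Next I measure the case by colour and check the choice in one close crop.

```bash
cat > m.py <<'E'
from h import *
from scipy.optimize import least_squares
np.set_printoptions(precision=4,suppress=True)
def P(x,loc,z):  # case frame to world
    c,s=np.cos(x[2]),np.sin(x[2]); return np.array([x[0]+c*loc[0]-s*loc[1],x[1]+s*loc[0]+c*loc[1],z])
obs=[]
for s,u,v in [((79,176),52,258),((79,-176),330,211),((-79,-176),350,332),((-79,176),68,381)]:
    obs.append(('top',s,.074,180+u/2.5,90+v/2.5))
for s,u,v in [((-79,176),206,45),((79,176),303,15),((79,-176),425,160)]:
    obs.append(('side',s,.074,130+u/2,100+v/2))
f=lambda x:np.concatenate([proj(o[0],P(x,np.array(o[1])/1000,o[2]))-o[3:] for o in obs])
x0=[*ray('top',260,209,.05)[:2],0]
r=least_squares(f,x0);print('case',r.x,'deg',np.degrees(r.x[2]));print(r.fun.reshape(-1,2))
x=r.x
def loc(p): 
    c,s=np.cos(x[2]),np.sin(x[2]);d=p[:2]-x[:2];return np.array([c*d[0]+s*d[1],-s*d[0]+c*d[1]])
def blob(im,m,box):
    k=np.zeros(m.shape,bool);k[box[1]:box[3],box[0]:box[2]]=1
    n,l,st,ce=cv2.connectedComponentsWithStats((m&k).astype(np.uint8));i=1+np.argmax(st[1:,4]);return ce[i],st[i]
for cam,f0,bt,bw in [('top','top0.png',(290,170,330,210),(360,190,420,260)),('side','side0.png',(310,170,345,205),(270,250,370,340))]:
    im=cv2.cvtColor(cv2.imread('pics/'+f0),cv2.COLOR_BGR2HSV);h,s,v=cv2.split(im)
    c,st=blob(im,(h>22)&(h<40)&(s>120)&(v>120),bt);p=ray(cam,*c,.056);print(cam,'tab',c,st,p,loc(p))
    c,st=blob(im,(s<40)&(v>150),bw);p=ray(cam,*c,.031);print(cam,'wheel',c,st,p)
p=ray('top',277.2,204,.094);print('grip top',p,loc(p));p=ray('side',293.5,158,.09);print('grip side',p,loc(p))
E
python3 m.py; python3 -c "
import cv2
a=cv2.imread('pics/side0.png')[150:225,270:355]
cv2.imwrite('pics/sidecc.png',cv2.resize(a,None,fx=7,fy=7,interpolation=cv2.INTER_CUBIC))"
```

```text
case [0.53   0.1333 0.195 ] deg 11.16994310715989
[[-0.2445 -0.8138]
 [ 0.0911 -0.3336]
 [ 0.5175  0.2621]
 [-0.637  -0.2381]
 [-1.3604 -0.0618]
 [-0.3707 -0.8825]
 [ 0.7888  1.0561]]
top tab [307.2857 188.    ] [306 185   4   7  21] [ 0.6007 -0.0098  0.056 ] [ 0.0416 -0.1541]
top wheel [389.3971 223.9133] [ 365  200   50   49 1881] [ 0.497  -0.2719  0.031 ]
side tab [325.4773 184.9773] [321 182  10   7  44] [ 0.6005 -0.0075  0.056 ] [ 0.0419 -0.1518]
side wheel [319.705  292.5095] [ 283  259   75   68 4004] [ 0.4942 -0.2775  0.031 ]
grip top [0.5386 0.0789 0.094 ] [-0.0021 -0.055 ]
grip side [0.5417 0.0781 0.09  ] [ 0.0007 -0.0564]
```

View pics/sidecc.png

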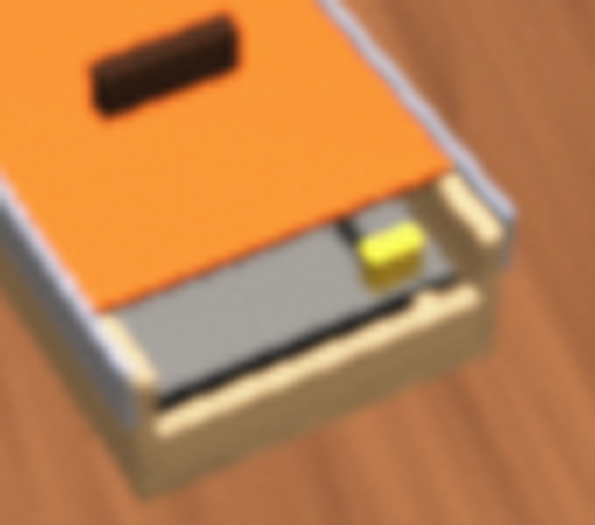

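The close crop confirms it: a grey tray sits in the black one under the orange cover, with its yellow tab at side pixel (325,185). The cover is about 31 mm open.

```bash
cat >> h.py <<'E'
def go(pos,rot,cmdpos=None,cmdrot=None):
    o=env.observe();p=np.array(o['tcp_pos'] if cmdpos is None else cmdpos);Q=R.from_euler('xyz',o['eef_rot'] if cmdrot is None else cmdrot)
    T=R.from_euler('xyz',rot)
    w=np.degrees((Q.inv()*T).as_rotvec());d=100*(Q.inv().apply(np.array(pos)-p))
    print('turn',w.round(2),'shift cm',d.round(2),'dist',np.linalg.norm(d).round(1))
E
python3 - <<'E'
from h import *
go([.54,.079,.2],[np.pi,0,.195])
E
```

```text
turn [ 0.  -0.  10.7] shift cm [ 53.06 -49.71   3.93] dist 72.8
```

```bash
python3 -m handwheel '[0,0,10.7,53,-49.7,2,1, 0,0,10.7,53,-49.7,2,1, 0,0,10.7,53,-49.7,2,1, 0,0,10.7,53,-49.7,2,1, 0,0,10.7,53,-49.7,2,1, 0,0,10.7,53,-49.7,2,1, 0,0,10.7,53,-49.7,2,1, 0,0,10.7,53,-49.7,2,1, 0,0,10.7,53,-49.7,2,1, 0,0,10.7,53,-49.7,2,1]'; python3 - <<'E'
from h import *
go([.54,.079,.2],[np.pi,0,.195])
E
```

```text
clock: 1.93
tcp_pos: [0.4092, -0.2006, 0.2282]
eef_rot: [3.141, -0.001, 0.195]
force: [1.2, 0.0, 0.5]
width: 0.0853
gripper_force: 0.0
turn [ 0.05 -0.06 -0.02] shift cm [ 18.24 -24.91   2.82] dist 31.0
```

```bash
python3 -m handwheel '[0,0,0,18.2,-24.9,2.8,1, 0,0,0,18.2,-24.9,2.8,1, 0,0,0,18.2,-24.9,2.8,1, 0,0,0,18.2,-24.9,2.8,1, 0,0,0,18.2,-24.9,2.8,1, 0,0,0,18.2,-24.9,2.8,1, 0,0,0,18.2,-24.9,2.8,1, 0,0,0,18.2,-24.9,2.8,1, 0,0,0,18.2,-24.9,2.8,1, 0,0,0,18.2,-24.9,2.8,1]'; python3 - <<'E'
from h import *
o=env.observe();print(o['tcp_pos'],o['eef_rot'])
snap('wrist','w1.png')
print(proj('wrist',[.54,.079,.096]))
E
```

```text
clock: 2.77
tcp_pos: [0.5389, 0.078, 0.1995]
eef_rot: [3.141, 0.001, 0.198]
force: [0.4, -0.1, -0.3]
width: 0.0853
gripper_force: 0.0
[0.5388516  0.07797805 0.19954412] [3.14117504e+00 8.67539218e-04 1.97757187e-01]
[317.00972346 201.32524017]
```

View pics/w1.png

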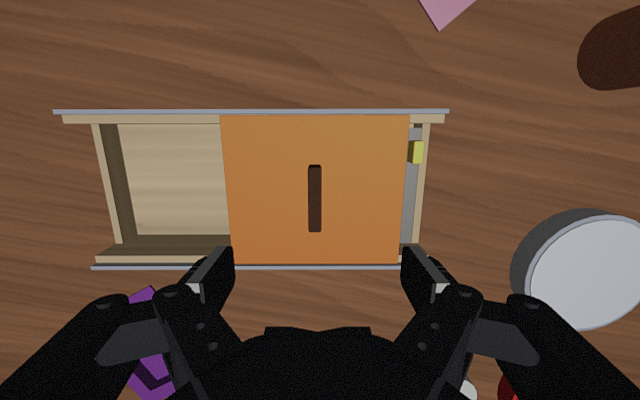

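The wrist view shows the bar at (315,198), the tab at (418,152) and the case strips square to the jaws. I refit the case from this closer view.

```bash
cat > m2.py <<'E'
from h import *
from m import P,obs,loc,least_squares,x
ob=[('wrist',s,.074,u,v) for s,u,v in [((79,176),53,110),((79,-176),449,110),((-79,176),92,269),((-79,-176),420,269)]]
def f(x): return np.concatenate([proj(o[0],P(x,np.array(o[1])/1000,o[2]))-o[3:] for o in ob])
r=least_squares(f,x);print('case wrist',r.x,np.degrees(r.x[2]),r.fun.reshape(-1,2).round(1).tolist())
im=cv2.imread('pics/w1.png');h,s,v=cv2.split(cv2.cvtColor(im,cv2.COLOR_BGR2HSV))
m=((h>22)&(h<40)&(s>120)&(v>80)).astype(np.uint8);m[:, :400]=0;m[:,435:]=0
ys,xs=np.nonzero(m);print('tab px',xs.min(),xs.max(),ys.min(),ys.max());
import m as M; M.x=r.x
for t in [(418,148)]: p=ray('wrist',*t,.062);print('tab',p,M.loc(p))
p=ray('wrist',315.5,198.5,.096);print('grip',p,M.loc(p))
go([p[0],p[1],.083],[np.pi,0,r.x[2]])
E
python3 m2.py | tail -6
```

```text
grip side [0.5417 0.0781 0.09  ] [ 0.0007 -0.0564]
case wrist [0.5272 0.1381 0.1922] 11.014648396586894 [[-2.3, -0.9], [-1.7, 1.0], [-3.0, 0.4], [7.6, 1.6]]
tab px 408 423 141 163
tab [ 0.6021 -0.0078  0.062 ] [ 0.0456 -0.1575]
grip [0.5423 0.0808 0.096 ] [ 0.0038 -0.0591]
turn [0.03 0.06 0.22] shift cm [ 0.45 -0.31 11.66] dist 11.7
```

```bash
python3 -m handwheel '[0,0,0.2,0.3,-0.2,4,1, 0,0,0.2,0.3,-0.2,8,1, 0,0,0.2,0.3,-0.2,10.5,0.6, 0,0,0.2,0.3,-0.2,11.6,0.4, 0,0,0.2,0.3,-0.2,11.6,0.1, 0,0,0.2,0.3,-0.2,11.6,0, 0,0,0.2,0.3,-0.2,11.6,0, 0,0,0.2,0.3,-0.2,11.6,0, 0,0,0.2,0.3,-0.2,11.6,0]' 30
```

```text
clock: 3.57
tcp_pos: [0.5436, 0.0796, 0.0864]
eef_rot: [3.141, -0.005, 0.192]
force: [-0.6, -1.0, 5.4]
width: 0.0114
gripper_force: 32.2
```

```bash
python3 -m handwheel '[0,0,0,0,-1,-0.3,0, 0,0,0,0,-3,-0.3,0, 0,0,0,0,-5,-0.3,0, 0,0,0,0,-7,-0.3,0, 0,0,0,0,-9,-0.3,0, 0,0,0,0,-11,-0.3,0, 0,0,0,0,-12.5,-0.3,0, 0,0,0,0,-13.5,-0.3,0, 0,0,0,0,-14,-0.3,0, 0,0,0,0,-14,-0.3,0]'; python3 - <<'E'
from h import *
o=env.observe();print(o['force'],o['tcp_pos'])
E
```

```text
clock: 4.4
tcp_pos: [0.5155, 0.2185, 0.0865]
eef_rot: [-3.141, -0.003, 0.193]
force: [4.9, 2.3, -9.7]
width: 0.0112
gripper_force: 31.9
[ 4.88529636  2.33441387 -9.67468732] [0.51545202 0.21854695 0.08649808]
```

```bash
python3 -m handwheel '[0,0,0,0,-0.2,0.15,0, 0,0,0,0,-0.4,0.15,0, 0,0,0,0,-0.6,0.15,0, 0,0,0,0,-0.6,0.15,0]'
```

```text
clock: 4.73
tcp_pos: [0.5149, 0.2215, 0.0864]
eef_rot: [3.138, -0.002, 0.193]
force: [3.5, -5.4, 1.0]
width: 0.0114
gripper_force: 33.5
```

```bash
python3 -m handwheel '[0,0,0,0,-0.3,0,0, 0,0,0,0,-0.5,0,0, 0,0,0,0,-0.5,0,0]'
```

```text
clock: 4.98
tcp_pos: [0.5148, 0.2217, 0.0864]
eef_rot: [3.13, -0.001, 0.195]
force: [5.8, -19.8, 2.3]
width: 0.0112
gripper_force: 33.9
```

The cover is against its stop: the force rose to 20 N with no further motion. I release, lift and move over the tab.

```bash
python3 -m handwheel '[0,0,0,0,0.4,0,0, 0,0,0,0,0.4,0,0.5, 0,0,0,0,0.4,0,0.5, 0,0,0,0,0.4,-1,0.6, 0,0,0,0,0.4,-5,0.8, 0,0,0,0,2,-9,0.8, 0,0,0,1,6,-11,0.8, 0,0,0,2,10,-11,0.8, 0,0,0,3,14,-11,0.8, 0,0,0,4,18,-11,0.8]'; python3 - <<'E'
from h import *
go([.6008,-.0083,.19],[np.pi,0,.194])
E
```

```text
clock: 5.82
tcp_pos: [0.5857, 0.0616, 0.1976]
eef_rot: [-3.141, -0.003, 0.193]
force: [0.8, 0.7, -0.2]
width: 0.0684
gripper_force: 0.0
turn [-0.02 -0.16 -0.05] shift cm [0.14 7.15 0.76] dist 7.2
```

```bash
python3 -m handwheel '[0,-0.2,0,0.1,3.5,0.7,0.6, 0,-0.2,0,0.1,6.5,0.7,0.6, 0,-0.2,0,0.1,6.5,0.7,0.6, 0,-0.2,0,0.1,6.5,0.7,0.6, 0,-0.2,0,0.1,6.5,0.7,0.6]'; python3 - <<'E'
from h import *
snap('wrist','w2.png')
c,s=np.cos(.194),np.sin(.194)
print(env.observe()['tcp_pos'])
for d in [(0,0,.062),(.011,.005,.062),(-.011,.005,.062),(-.011,-.005,.062),(.011,-.005,.062)]:
    print(proj('wrist',[.6008+c*d[0]-s*d[1],-.0083+s*d[0]+c*d[1],d[2]]).round(1))
im=cv2.imread('pics/w2.png');h,s,v=cv2.split(cv2.cvtColor(im,cv2.COLOR_BGR2HSV))
ys,xs=np.nonzero((h>22)&(h<40)&(s>120)&(v>60));print(xs.min(),xs.max(),ys.min(),ys.max())
E
```

```text
clock: 6.23
tcp_pos: [0.5979, -0.0008, 0.1887]
eef_rot: [-3.14, 0.004, 0.191]
force: [-0.3, 0.4, -0.3]
width: 0.0514
gripper_force: 0.0
[ 5.97873038e-01 -3.06021872e-04  1.88660980e-01]
[327.6 195.2]
[322.5 184.1]
[322.4 206.2]
[332.6 206.1]
[332.9 184.1]
4 425 0 374
```

View pics/w2.png

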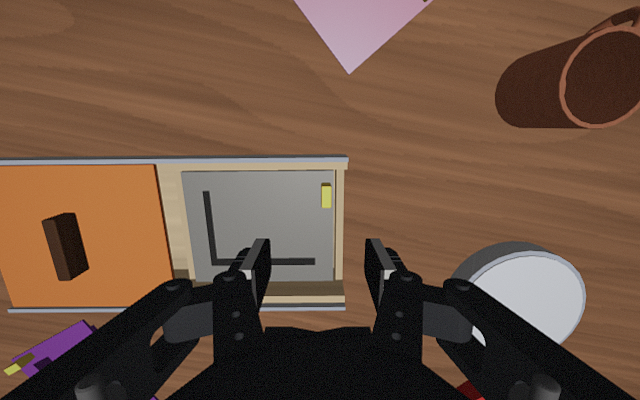

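The wrist view shows the cover fully over the empty bay. The tab top is at (326,195), within about 1 mm of the prediction. I go down and pinch it.

```bash
python3 - <<'E'
from h import *
go([.6006,-.0073,.058],[np.pi,0,.194])
E
```

```text
turn [-0.05  0.2  -0.09] shift cm [ 0.18  0.75 13.06] dist 13.1
```

```bash
python3 -m handwheel '[0,0,0,0.2,0.7,3,0.45, 0,0,0,0.2,0.7,6,0.45, 0,0,0,0.2,0.7,9,0.45, 0,0,0,0.2,0.7,11,0.45, 0,0,0,0.2,0.7,12.3,0.45, 0,0,0,0.2,0.7,13,0.45, 0,0,0,0.2,0.7,13,0.45, 0,0,0,0.2,0.7,13,0.45]'; python3 - <<'E'
from h import *
o=env.observe();print(o['force'],o['tcp_pos'])
go([.6006,-.0073,.058],[np.pi,0,.194])
E
```

```text
clock: 6.95
tcp_pos: [0.6018, -0.0077, 0.0591]
eef_rot: [3.141, 0.002, 0.193]
force: [-0.4, -0.3, -0.4]
width: 0.0383
gripper_force: 0.0
[-0.358655   -0.31877511 -0.4270547 ] [ 0.60180792 -0.00766098  0.05912611]
turn [ 0.02  0.13 -0.08] shift cm [-0.11 -0.06  0.11] dist 0.2
```

Position is good, so I close.

```bash
python3 -m handwheel '[0,0,0,0,0,0,0.1, 0,0,0,0,0,0,0, 0,0,0,0,0,0,0, 0,0,0,0,0,0,0, 0,0,0,0,0,0,0, 0,0,0,0,0,0,0]' 70; python3 - <<'E'
from h import *
snap('wrist','w3.png');snap('side','s3.png');a=cv2.imread('pics/w3.png')[100:400,120:520]; b=cv2.imread('pics/s3.png')[130:280,240:440]
cv2.imwrite('pics/c3.png',np.hstack([a,cv2.resize(b,(400,300))]))
E
```

```text
clock: 7.45
tcp_pos: [0.6025, -0.0085, 0.0603]
eef_rot: [3.141, 0.0, 0.192]
force: [-1.5, 0.2, 5.4]
width: 0.0077
gripper_force: 69.5
```

View pics/c3.png

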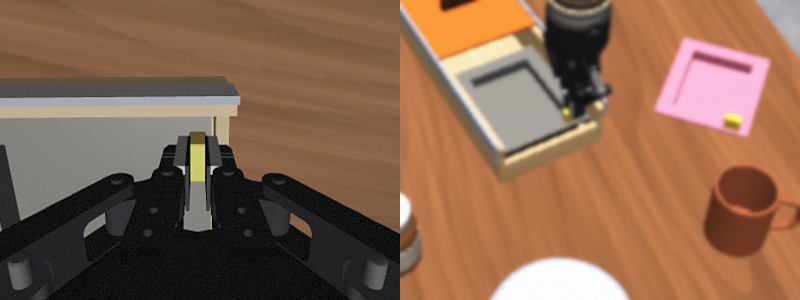

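The yellow tab is between the pads, and in the side view the tray is still flat. Now I peel: turn about the tool's +y, pivoting on the tray's -x flange edge.

```bash
python3 -m handwheel '[0,1.5,0,-0.06,0,-0.27,0, 0,3,0,-0.12,0,-0.54,0, 0,5,0,-0.22,0,-0.89,0, 0,7,0,-0.32,0,-1.25,0, 0,9,0,-0.44,0,-1.59,0, 0,11,0,-0.57,0,-1.93,0, 0,13,0,-0.71,0,-2.27,0, 0,15,0,-0.87,0,-2.6,0, 0,15,0,-0.87,0,-2.6,0, 0,15,0,-0.87,0,-2.6,0]'; python3 - <<'E'
from h import *
snap('wrist','w4.png');snap('side','s4.png');a=cv2.imread('pics/w4.png')[100:400,120:520]; b=cv2.imread('pics/s4.png')[130:280,240:440]
cv2.imwrite('pics/c4.png',np.hstack([a,cv2.resize(b,(400,300),interpolation=cv2.INTER_CUBIC)]))
o=env.observe();print(o['force'],o['torque'],o['tcp_pos'],o['eef_rot'])
E
```

```text
clock: 8.38
tcp_pos: [0.5924, -0.0103, 0.0849]
eef_rot: [3.141, -0.258, 0.191]
force: [-1.3, -0.8, 0.5]
width: 0.0075
gripper_force: 68.9
[-0.51766159 -0.46478901  1.25298605] [-0.20880745  0.35674857 -0.04106957] [ 0.59268334 -0.01014371  0.08449729] [ 3.14145267 -0.25746557  0.19169494]
```

View pics/c4.png

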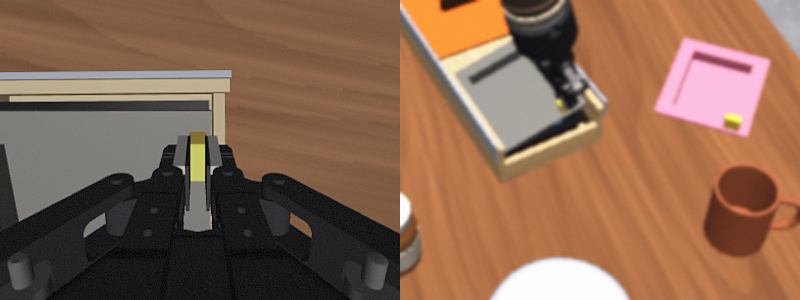

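The tray is tilted 14.75° with the tab corner up. The tab rose 24.6 mm (a pure pivot gives about 26) and there is a light upward reaction, so the heel still rests; the black tray stays down. Now straight up at the same tilt.

```bash
python3 -m handwheel '[0,0,0,0.13,0,-0.48,0, 0,0,0,0.26,0,-0.97,0, 0,0,0,0.39,0,-1.45,0, 0,0,0,0.52,0,-1.93,0, 0,0,0,0.78,0,-2.9,0, 0,0,0,1.04,0,-3.86,0, 0,0,0,1.42,0,-5.3,0, 0,0,0,1.81,0,-6.76,0, 0,0,0,2.07,0,-7.73,0, 0,0,0,2.07,0,-7.73,0]'; python3 - <<'E'
from h import *
snap('top','t5.png');snap('side','s5.png');a=cv2.imread('pics/t5.png')[130:280,200:400]; b=cv2.imread('pics/s5.png')[110:260,240:440]
cv2.imwrite('pics/c5.png',np.hstack([cv2.resize(x,(400,300),interpolation=cv2.INTER_CUBIC) for x in (a,b)]))
o=env.observe();print(o['force'],o['torque'],o['tcp_pos'],o['eef_rot'])
E
```

```text
clock: 9.32
tcp_pos: [0.5955, -0.0102, 0.1685]
eef_rot: [3.139, -0.265, 0.192]
force: [1.0, -0.7, -0.6]
width: 0.008
gripper_force: 68.6
[-0.66985484 -0.24169076 -0.56484611] [-0.08790842  0.1387573   0.01830161] [ 0.59325215 -0.00991587  0.16525079] [ 3.14111178 -0.25974803  0.19172891]
```

View pics/c5.png

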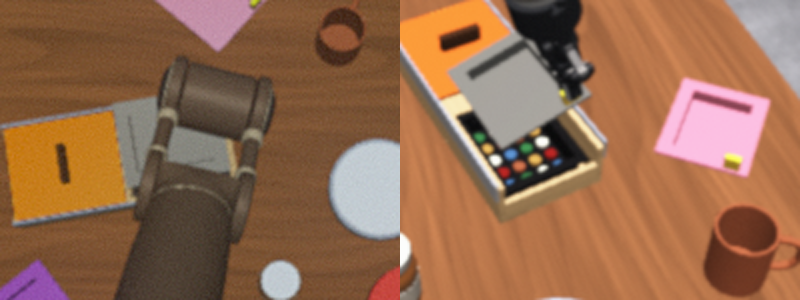

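The tray came away whole, and the black tray with its pendants is still in the case (side crop around (540,150)). Next I level, raise and carry it to the wheel.

```bash
python3 - <<'E'
from h import *
im=cv2.imread('pics/t5.png');h,s,v=cv2.split(cv2.cvtColor(im,cv2.COLOR_BGR2HSV))
for cam,f,(a,b,c,d) in [('top','top0',(355,190,425,260)),('side','side0',(270,250,370,340))]:
  im=cv2.imread(f'pics/{f}.png');h,s,v=cv2.split(cv2.cvtColor(im,cv2.COLOR_BGR2HSV))
  m=((s<40)&(v>(150 if cam=='top' else 215))).astype(np.uint8);k=np.zeros_like(m);k[b:d,a:c]=m[b:d,a:c]
  cn=max(cv2.findContours(k,0,1)[0],key=len);e=cv2.fitEllipse(cn);print(cam,e,ray(cam,*e[0],.032))
  t=np.arange(0,6.28,.1);q=ray(cam,*e[0],.032);pr=np.array([proj(cam,[q[0]+.08*np.cos(i),q[1]+.08*np.sin(i),.032]) for i in t]).astype(np.float32);print(cv2.fitEllipse(pr))
go([.58,-.10,.24],[np.pi,0,.194])
E
```

```text
top ((389.39227294921875, 223.9102325439453), (47.14781951904297, 48.98970413208008), 121.40453338623047) [ 0.49682223 -0.27177956  0.032     ]
((389.40509033203125, 224.1855010986328), (49.5606803894043, 51.21384048461914), 122.30653381347656)
side ((319.8038635253906, 292.25531005859375), (65.42930603027344, 72.40441131591797), 93.89535522460938) [ 0.49439742 -0.27753187  0.032     ]
((319.759765625, 294.332763671875), (68.30372619628906, 75.41314697265625), 93.0352783203125)
turn [  0.04 -14.88  -0.13] shift cm [-1.    8.59 -8.  ] dist 11.8
```

```bash
python3 -m handwheel '[0,-2,0,0.2,0,-2,0, 0,-4,0,0.3,0,-4,0, 0,-7,0,0.2,0.5,-6,0, 0,-10,0,-0.3,2,-7.5,0, 0,-13,0,-0.7,4,-8,0, 0,-15,0,-1,6,-8,0, 0,-15,0,-1,8,-8,0, 0,-15,0,-1,8.6,-8,0, 0,-15,0,-1,8.6,-8,0]'; python3 - <<'E'
from h import *
go([.55,-.3335,.21],[np.pi,0,.194])
E
```

```text
clock: 10.17
tcp_pos: [0.5792, -0.1011, 0.2378]
eef_rot: [-3.141, 0.005, 0.189]
force: [-0.7, 0.3, -0.3]
width: 0.0075
gripper_force: 68.7
turn [-0.05  0.31 -0.27] shift cm [-7.22 22.27  2.79] dist 23.6
```

```bash
python3 -m handwheel '[0,0.2,-0.2,-0.5,1.5,0.3,0, 0,0.2,-0.2,-1.3,4,0.7,0, 0,0.2,-0.2,-2.3,7,1,0, 0,0.2,-0.2,-3.2,10,1.4,0, 0,0.2,-0.2,-4.2,13,1.8,0, 0,0.2,-0.2,-5.2,16,2.2,0, 0,0.2,-0.2,-6.2,19,2.5,0, 0,0.2,-0.2,-6.9,21.2,2.8,0, 0,0.2,-0.2,-7.2,22.2,2.8,0, 0,0.2,-0.2,-7.2,22.2,2.8,0]'; python3 - <<'E'
from h import *
go([.5497,-.3335,.19],[np.pi,0,.194])
E
```

```text
clock: 11.0
tcp_pos: [0.5504, -0.3325, 0.2105]
eef_rot: [-3.14, 0.001, 0.193]
force: [0.0, 0.9, -0.4]
width: 0.0078
gripper_force: 68.7
turn [-0.07  0.05 -0.08] shift cm [-0.09  0.08  2.05] dist 2.1
```

```bash
python3 -m handwheel '[0,0,0,-0.1,0.1,0.7,0, 0,0,0,-0.1,0.1,1.5,0, 0,0,0,-0.1,0.1,2,0, 0,0,0,-0.1,0.1,2,0, 0,0,0,-0.1,0.1,2,0, 0,0,0,-0.1,0.1,2,0, 0,0,0,-0.1,0.1,2,0, 0,0,0,-0.1,0.1,2,0]'; python3 - <<'E'
from h import *
o=env.observe();print(o['tcp_pos'],o['eef_rot'],o['force'])
a=snap('side','s6.png');t=snap('top','t6.png');a=a[:,:,::-1].copy()[110:400,200:480];t=t[:,:,::-1].copy()[180:300,340:480]
# expected flange-top corners (z=.15+.021) drawn on
c,s=np.cos(.194),np.sin(.194)
def W(x,y,z): return [.496+c*x-s*y,-.273+s*x+c*y,.151+z]
for im,cam,off in((a,'side',(200,110)),(t,'top',(340,180))):
    for q in [(.063,.078),(.063,-.078),(-.063,-.078),(-.063,.078)]:
        p=proj(cam,W(*q,.021))-off;im[tuple(np.clip(np.round(p[::-1]).astype(int),0,[im.shape[0]-1,im.shape[1]-1]))]=(0,0,255)
    print(cam,[np.round(proj(cam,W(*q,.021))-off,1).tolist() for q in [(.063,.078),(.063,-.078),(-.063,-.078),(-.063,.078)]])
cv2.imwrite('pics/c6.png',np.hstack([cv2.resize(a,(560,580),interpolation=cv2.INTER_NEAREST),cv2.copyMakeBorder(cv2.resize(t,(240,206)),0,374,0,0,0)]))
E
```

```text
clock: 11.67
tcp_pos: [0.5508, -0.3329, 0.192]
eef_rot: [3.141, -0.001, 0.195]
force: [0.5, -0.4, -0.9]
width: 0.0076
gripper_force: 68.7
[ 0.55076378 -0.33288729  0.19195351] [ 3.14095902e+00 -7.04090079e-04  1.95285847e-01] [ 0.48212156 -0.38659106 -0.89510988]
side [[129.0, 102.8], [172.6, 161.1], [112.1, 192.2], [72.9, 127.3]]
top [[25.9, 19.4], [78.8, 10.6], [88.0, 53.1], [34.1, 62.2]]
```

View pics/c6.png

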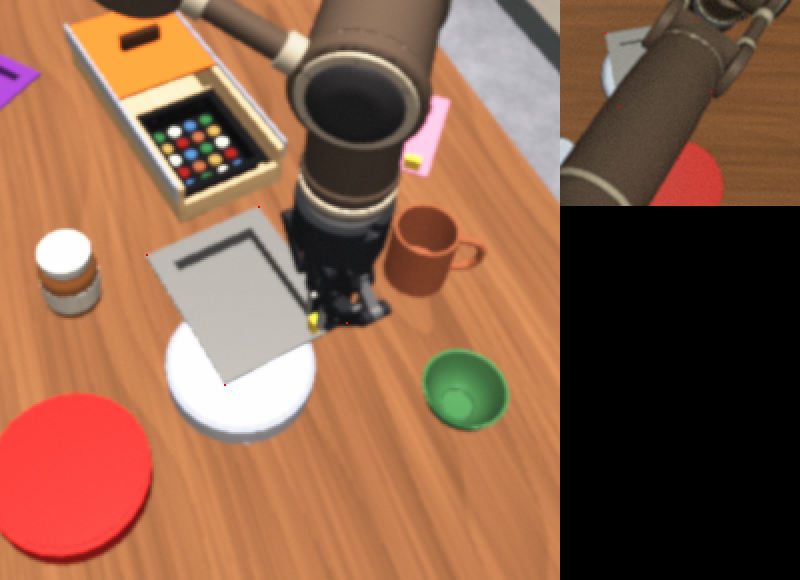

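The predicted corners match the tray to about 1 px: (147,255), (258,208) and (225,382) in the crop. So it is level and centred over the white wheel, with the mug, bowl and jar untouched and the black tray in the case.

```bash
python3 -c "
from rig import env
print(env.sign_off())"
```

```text
the job is handed in; nothing more can be done
None
```

I handed the job in at about 11.7 s: the cover is fully open, the grey tray was peeled off at about 15° with its heel still resting, and the arm holds it by the tab, level and centred about 15 cm above the bench over the white wheel; the black tray is still in the case.

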